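Snap the proofer's control board onto its standoffs

TASK

Put the proofer's green control board back in its open steel base: lift it off the blue mat by the black heat sink, set it on the three white snap standoffs with its white connector at the orange cable gland's end, then press it down on the white spots, one at a time, until every post has clicked through and the board sits fully down on all three shoulders. Push gently, never with more than 30 N, then let go, and leave the other things on the bench where they are.

Things in the scene. Friction and masses are not known exactly. Their poses are not given: they have to be found in the camera images.
- board: green control board, 160 x 110 x 2 mm, 0.2 kg, on the mat, parts up, within 50 degrees of the tray's heading. Origin: centre of its underside; x along the long side to the end with the white connector, z up. Three holes 10 (x) x 8 (y) mm, framed in copper, at (68, 42), (68, -42) and (-68, 0) mm. Parts up to 14 mm high stand beyond 35 mm from the middle. Cracks if pressed on the posts with over 30 N.
- sink (a point): point on the board: centre of the top of the rigid black finned heat sink in the board's middle, 40 (x) x 28 (y) mm, 28 mm high above the board's top, 30 mm above its underside. Grip it across its 28 mm; the board is bare for 27 mm on both of those sides. Axes are the board's
- mat: flat blue mat, 280 x 200 x 4 mm, fixed, on which the board lies at the start. Origin: centre of its underside, x along the long side
- tray: open steel base, fixed, 210 x 150 mm, rim 14 mm high. Origin: centre of its underside, on the table; x along the long side to the end with the orange cable gland (sticks out 28 mm, 32 mm high), z up. An aluminium carrier plate in it, on soft rubber mounts that give several mm under a push, holds three white snap standoffs at (68, 42), (68, -42), (-68, 0) mm, shoulder tops 25 mm above the origin, unloaded. Board x belongs along tray x.
- hole_a (a point): point on the board: centre of a mounting hole, connector end, +y side, at the underside; its axes are the board's
- hole_b (a point): point on the board: centre of a mounting hole, connector end, -y side, at the underside; its axes are the board's
- hole_c (a point): point on the board: centre of a mounting hole, middle of the end away from the connector, at the underside; its axes are the board's
- post_a (a point): point on the carrier plate (it sinks with it): axis of the standoff that belongs in hole_a, at the top of its shoulder (unloaded 25 mm above the table). The standoff: shoulder 18 mm across; on it a tapered post, 11 mm high, with two sprung barbs on its +x and -x sides, 13.6 mm over both, widest 2.9 mm above the shoulder; all are alike
- post_b (a point): point on the carrier plate (it sinks with it): axis of the standoff that belongs in hole_b, at the top of its shoulder (unloaded 25 mm above the table). The tip enters a hole that is within 2 mm of it. Set down and let go, the board rests on the barbs, underside about 6.5 mm above the shoulders. Pressing the middle of the board would take over 30 N; all are alike
- post_c (a point): point on the carrier plate (it sinks with it): axis of the standoff that belongs in hole_c, at the top of its shoulder (unloaded 25 mm above the table). Pressed on the spot beside it, the board goes down against a force that grows to 11 to 18 N; 3 mm above the shoulder it clicks, drops onto the shoulder, and the force falls by several N, then rises again as the mounts sink. A push of 20 to 22 N has clicked it; all are alike
- spot_a (a point): point on the board: white painted spot, 18 mm across, on the board's top beside hole_a, at (43, 40) mm on the board: press here, with closed fingers; clear for 14 mm all round
- spot_b (a point): point on the board: white painted spot, 18 mm across, on the board's top beside hole_b, at (43, -40) mm on the board: press here, with closed fingers; clear for 14 mm all round
- spot_c (a point): point on the board: white painted spot, 18 mm across, on the board's top beside hole_c, at (-43, 0) mm on the board: press here, with closed fingers; clear for 14 mm all round
- dish: small steel screw dish, 48 mm across, 22 mm high, standing on the blue mat beside the board; origin at its foot. Leave it alone.
- screwdriver: screwdriver lying on the table; origin at its foot. Leave it alone.
- scraper: steel bench scraper with wooden grip, about 100 x 140 mm, lying flat; origin at its foot. Leave it alone.
- cover: removed steel cover of the control unit, 110 x 210 x 30 mm, lying on the table with its window up; origin at its foot. Leave it alone.
- jar: jar with a steel lid, 64 mm across, 90 mm high; origin at its foot. Leave it alone.
- timer: red round kitchen timer, 64 mm across, 30 mm high; origin at its foot. Leave it alone.
- flourcup: white plastic mug, 80 mm across, 85 mm high; origin at its foot. Leave it alone.
There are look-alikes about, which are no part of the job. Of the things that look like the board, take the one that is farthest from the robot's base at the start.

How it is judged:
By the outcome, as a careful person would: the job done as asked, in the order asked, and still so for the second after the job is handed in, with the robot touching nothing.
It also fails if it takes over 54 s, if anything falls off the work surface, if the arm or the gripper's body presses on something with over 40 N, if the wrist force passes 120 N, or if a joint passes its speed limit or range.

ROBOT

A 7-joint arm with a two-finger parallel gripper is mounted at the origin on the work surface. World frame = base frame: x ahead of the robot, y to its left, z up, the work surface at z = 0. Lengths are in m, angles in rad, forces in N, time in s.
With the tool pointing down it reaches from about 0.425 to 0.975 m from the base axis. Payload 16.7 kg.
Tool frame: the origin (TCP) lies on the front face of the gripper's body, between the roots of the fingers; the fingertips stand 73 mm ahead of it and the grasp point (between the pads) lies 54 mm ahead of it; z points along the fingers, y is the line along which they close (so a half turn about z gives the same grasp; the last joint's range is limited). The gripper opens to 85 mm and grips with 20 to 120 N. Pads are 22 mm wide; open, the fingers measure 114 mm over their backs; the gripper's body (76 mm by 85 mm) begins 54 mm behind the grasp point. The pads swing forward as they close: fully open they stand 13 mm farther back than shut.
Start: joints at [1.109, 0.426, 0.074, 1.606, -0.034, 1.111, -0.067], TCP at [0.208, -0.642, 0.304] pointing down, gripper open.
Joint ranges: [-2.85, 2.85], [-0.5, 2.14], [-1.23, 1.37], [0.21, 2.46], [-1.02, 4.16], [0.16, 2.05], [-2.73, 2.73]. Speed limits (rad/s): [1.89, 1.89, 2.39, 2.39, 3.01, 3.01, 3.01].

INTERFACE

Orientations are given as a unit quaternion [x, y, z, w].
In Python, from rig import r gives the robot as it stands. The module is installed in compiled form; this text tells all that it offers.
- The arm moves only by the shell command python3 -m crank 'ROWS' [OPENING]. ROWS is JSON, a list of rows, each a list of 2 entries, a list of its own where there are three numbers: the shift along the tool's x, y, z in m, then the turn about the tool's z in rad. In form: [[[dx, dy, dz], yaw], ...]. A call has 1 to 8 rows; each row is the pose to reach, as a shift and turn from the pose commanded when the call began, along the tool's axes at that moment; what a row does not reach only later rows make up. A row lasts 1/12 s, in which the tool goes at most 41.7 mm and 7.16 degrees, less where a joint would pass 70% of its speed; a pose out of reach is approached as far as the arm can. A call with a gripper value outside its range is refused whole. OPENING is the opening, from 0 (shut) to 1 (fully open), set as the call begins (- or left out, the last holds). The fingers move at their own pace and stop on an object; the grip force is fixed at half the most. Time passes only in rows, so rows that repeat a pose let the fingers close. It gives the time, the measured TCP pose, the force, the opening and the grip force at its end, in the units of the state.
- r.observe(): the state, without advancing time (a new reading comes with each control period).
- r.read_camera(name): name is "side" or "top"; returns the picture (480x640x3 uint8, red, green, blue); there is no depth.
- r.calibration(name): a dict with "K" (3x3 intrinsics, pixels), "cam_to_world" (4x4, takes a point from camera to world coordinates). Camera axes: x right, y down, z forward; pixel columns grow to the right and rows downward; lengths in m; the calibration is good to about 2 mm. A picture is of the moment at which its call begins. calibration takes no time and is no camera call.
- r.job_done(): hands the job in; it is judged then, once.
Trained networks look in the newest picture that a camera, given by its name, has taken for a name from the list of things; names that differ only in an ending like _2 or _b are one class to them, and where a whole thing is asked for, a point or a joint stands for the part that bears it (a point fixed in the world has none). Each returns a list of dicts, best first, with "confidence" (0 to 1); they miss things now and then, are a little off and sometimes report something else, mostly with a low value. They report only what shows in the picture. A call takes as long as a camera call. They do not tell look-alikes from the thing itself.
- r.cut_out(camera, query): "pixels" (480x640 bool, what is visible of it) and "rect" ([left, top, right, bottom] in pixels, round what is visible of it).
The state is a dict: "time_s": time; "joints": joint angles; "qd": joint speeds; "joint_efforts": joint torques, N m; "tool_pos": TCP position; "ee_rot": TCP orientation; "wrist_force": force on the tool from outside, world axes, zero at the start; "wrist_torque": the same for the moment, N m; "width": finger opening in m; "grip_force": force on a finger pad.
Only numpy, scipy, OpenCV 4.12 (cv2) and the standard library are available. Lean on these libraries where they do the work, as an engineer would, in place of code of your own. Each camera call takes 0.05 s, during which the arm holds its last target. There are 200 camera calls.

## Working session

There is one attempt and no reset: what is moved stays moved. The work goes in short steps, Python scripts to look and compute and a shell command to move; the robot and the scene stay as the last step left them, time stands still between calls to the robot, and variables do not carry over. Pictures are saved under pics/ and viewed, at most 10 in all, crops included, and the job is handed in when it is done.

```bash
mkdir -p pics
python3 - <<'E'
from rig import r
import cv2,numpy as np
for n in("top","side"):
    im=r.read_camera(n); cv2.imwrite(f"pics/{n}0.png",im[...,::-1])
    c=r.calibration(n); print(n,np.round(c["K"],1).tolist(),np.round(c["cam_to_world"],4).tolist())
    for q in("board","sink","tray","mat","spot_a","hole_a","post_a"):
        for d in r.cut_out(n,q)[:6]:
            p=d["pixels"]; ys,xs=np.nonzero(p); print(n,q,round(d["confidence"],2),np.round(d["rect"]),len(xs),round(xs.mean(),1),round(ys.mean(),1))
s=r.observe(); print({k:np.round(v,3).tolist() for k,v in s.items()})
E
```

```text
top [[469.7, 0.0, 319.9], [0.0, 469.7, 236.4], [0.0, 0.0, 1.0]] [[0.0187, -0.9957, 0.0907, 0.4383], [-0.9998, -0.0191, -0.0038, -0.0045], [0.0055, -0.0906, -0.9959, 1.0623], [0.0, 0.0, 0.0, 1.0]]
top board 0.93 [206. 212. 274. 293.] 3440 240.7 251.8
top board 0.89 [393. 344. 468. 401.] 3653 430.1 371.3
top board 0.86 [175. 318. 246. 404.] 3554 209.1 360.5
top board 0.63 [369. 198. 435. 282.] 4280 403.0 239.4
top board 0.53 [462. 161. 523. 202.] 1681 493.9 178.1
top sink 0.9 [394. 345. 469. 397.] 3571 430.0 371.2
top sink 0.78 [170. 319. 250. 402.] 3614 208.9 361.0
top sink 0.76 [203. 209. 276. 292.] 3416 240.4 251.8
top sink 0.3 [367. 195. 436. 281.] 4302 403.1 239.4
top sink 0.22 [183. 166. 294. 302.] 6946 239.1 227.3
top sink 0.16 [458. 161. 522. 201.] 1675 492.8 178.2
top tray 0.79 [361. 181. 443. 291.] 6441 402.5 238.7
top mat 0.83 [183. 168. 293. 303.] 7050 239.2 227.9
top spot_a 0.76 [204. 215. 276. 292.] 3494 240.6 251.4
top spot_a 0.7 [170. 319. 248. 406.] 3701 209.2 360.9
top spot_a 0.62 [396. 345. 467. 395.] 3647 430.1 371.4
top hole_a 0.69 [205. 210. 275. 296.] 3508 240.4 
[... 986 characters left out ...]
14. 437. 239.] 939 416.6 226.4
side hole_a 0.92 [386. 309. 484. 362.] 2723 435.1 335.4
side hole_a 0.87 [394. 211. 440. 240.] 982 416.8 226.5
side hole_a 0.71 [279. 287. 365. 331.] 2297 321.9 309.6
side post_a 0.61 [278. 287. 363. 331.] 2247 321.6 309.4
side post_a 0.6 [287. 216. 351. 242.] 1414 316.6 228.3
{'time_s': 0.8, 'joints': [1.109, 0.426, 0.074, 1.606, -0.034, 1.111, -0.067], 'qd': [-0.002, 0.0, -0.001, 0.003, -0.0, -0.001, 0.001], 'joint_efforts': [0.0, -94.947, 3.757, -46.386, 0.019, 0.002, 0.0], 'tool_pos': [0.208, -0.642, 0.304], 'ee_rot': [0.988, 0.156, 0.0, -0.0], 'wrist_force': [-0.585, -0.183, 0.662], 'wrist_torque': [-0.017, 0.006, 0.018], 'grip_force': 0.0, 'width': 0.086}
```

Run:
```python
import cv2
a=cv2.imread("pics/top0.png"); cv2.imwrite("pics/top0c.png",cv2.resize(a[150:420,150:540],(780,540),interpolation=cv2.INTER_CUBIC))
b=a[160:310,180:300]; d=a[170:320,345:465]
cv2.imwrite("pics/top0d.png",cv2.hconcat([cv2.resize(x,(400,500),interpolation=cv2.INTER_CUBIC) for x in(b,d)]))
```

```text
(no output)
```

View pics/top0c.png

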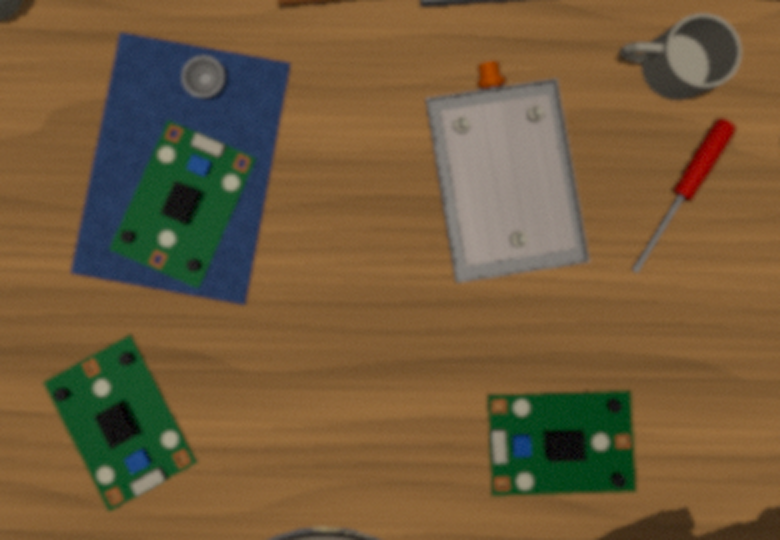

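View pics/top0d.png

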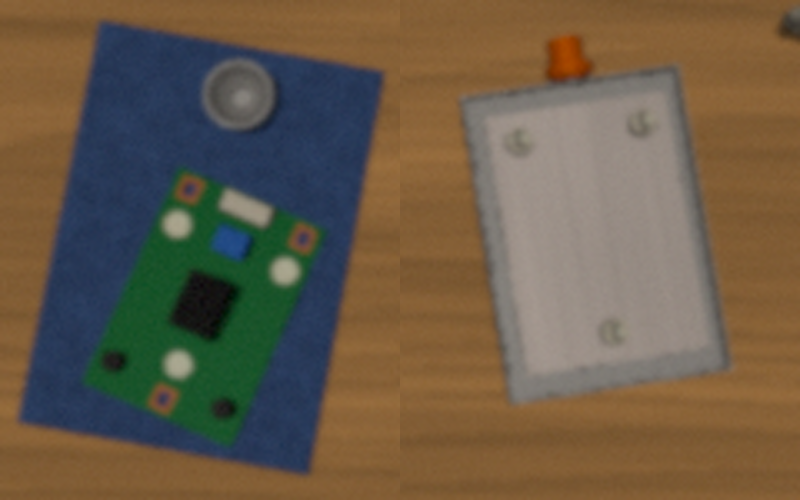

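The board on the mat shows its connector end up (+x), sink at about (241,251). The tray's gland is also up, with posts near px (380,212), (417,207) and (409,270). The two other boards lie on bare table, so they are look-alikes. Next I refine both poses.

```bash
cat > h.py <<'E'
from rig import r
import cv2,numpy as np
from scipy.optimize import least_squares
from scipy.spatial.transform import Rotation as R
def cal(n):
    c=r.calibration(n); return c["K"],c["cam_to_world"]
def proj(n,P):
    K,T=cal(n); q=(np.atleast_2d(P)-T[:3,3])@T[:3,:3]; q=q@K.T; return q[:,:2]/q[:,2:]
def back(n,uv,z):
    K,T=cal(n); uv=np.atleast_2d(uv); d=np.c_[uv,np.ones(len(uv))]@np.linalg.inv(K).T@T[:3,:3].T
    return T[:3,3]+d*((z-T[2,3])/d[:,2])[:,None]
def fit(obs,x0):  # obs: list of (cam, local pts with world z, pix)
    def f(p):
        c,s=np.cos(p[2]),np.sin(p[2]); A=np.array([[c,-s],[s,c]])
        return np.concatenate([(proj(n,np.c_[L[:,:2]@A.T+p[:2],L[:,2]])-U).ravel() for n,L,U in obs])
    o=least_squares(f,x0,loss="soft_l1"); return o.x,f(o.x).reshape(-1,2)
H=np.array([[68,42],[68,-42],[-68,0]])/1e3; S=np.array([[43,40],[43,-40],[-43,0]])/1e3
def z(L,h): return np.c_[L,np.full(len(L),h)]
E
python3 - <<'E'
from h import *
a=cv2.imread("pics/top0.png"); s=cv2.imread("pics/side0.png")
Hp=np.array([[190,188],[303,238],[163,399]])*.3+[180-.35,160-.35]
Sp=np.array([[177,224],[285,271],[178,365]])*.3+[180-.35,160-.35]
p,e=fit([("top",z(np.r_[H,S],.006),np.r_[Hp,Sp])],[.45,.16,0]); print("board",p,e.round(2).tolist())
Pp=np.array([[118,141],[241,123],[212,332]])*.3+[345-.35,170-.35]
t,e=fit([("top",z(H,.030),Pp)],[.45,-.16,0]); print("tray",t,e.round(2).tolist())
# side blobs
def T(p,L):
    c,q=np.cos(p[2]),np.sin(p[2]); return np.c_[L[:,:2]@np.array([[c,-q],[q,c]]).T+p[:2],L[:,2]]
print("side spots pred",proj("side",T(p,z(S,.006))).round(1).tolist(),"posts",proj("side",T(t,z(H,.03))).round(1).tolist())
print("tray corner pred top",proj("top",T(t,z(np.array([[105,75],[105,-75],[-105,-75],[-105,75]])/1e3,.014))).round(1).tolist())
c1=cv2.resize(s[205:260,262:362],(800,440),interpolation=cv2.INTER_CUBIC)
cv2.imwrite("pics/z1.png",c1)
E
```

```text
board [ 0.4972953   0.16807772 -0.39118789] [[-0.08, 0.39], [-0.08, 0.11], [-0.01, -0.19], [0.05, -0.0], [-0.01, -0.03], [0.12, -0.26]]
tray [ 0.52955406 -0.19286433  0.16374284] [[-0.25, -0.24], [0.16, -0.23], [0.09, 0.5]]
side spots pred [[296.7, 312.7], [312.8, 293.8], [339.8, 313.8]] posts [[294.5, 231.0], [292.7, 217.1], [341.5, 222.4]]
tray corner pred top [[361.9, 198.7], [427.3, 189.3], [442.9, 281.5], [376.3, 291.3]]
```

View pics/z1.png

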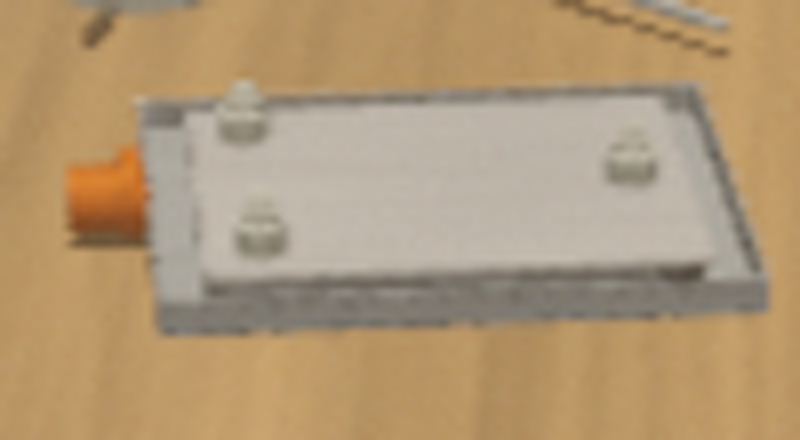

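Side view: the standoffs are clear, with tips near (294.5,230), (292,215.6) and (341,221). Tray corners and posts in the top view differ by about 1.5 px, so I look closer.

Run:
```python
from h import *
ims=[r.read_camera("top").astype(float) for _ in range(4)]
m=np.mean(ims,0); cv2.imwrite("pics/topavg.png",m[...,::-1])
hsv=cv2.cvtColor(m.astype(np.uint8),cv2.COLOR_RGB2HSV)
M=np.zeros(hsv.shape[:2],np.uint8); M[170:310,345:460]=(hsv[170:310,345:460,1]<80)*255
n,l,st,c=cv2.connectedComponentsWithStats(M); k=1+np.argmax(st[1:,4]); 
cn=max(cv2.findContours((l==k).astype(np.uint8),0,1)[0],key=cv2.contourArea); rect=cv2.minAreaRect(cn)
B=cv2.boxPoints(rect); print("rect",rect,B.tolist())
q=back("top",B,.010); print(q[:,:2].mean(0),np.linalg.norm(np.diff(q,axis=0),axis=1))
t=[]
for u,v in [(380,212),(417,206.5),(408.3,269.3)]:
    u,v=int(u)-9,int(v)-9; x=m[v:v+19,u:u+19]; x=np.clip((x-90)*1.6,0,255).astype(np.uint8)
    x=cv2.resize(x,(266,266),interpolation=cv2.INTER_NEAREST)[...,::-1].copy()
    cv2.putText(x,f"{u},{v}",(2,12),0,.4,(0,0,255)); t.append(x)
cv2.imwrite("pics/z2.png",cv2.hconcat(t))
```

```text
rect ((403.12164306640625, 239.729736328125), (93.54302215576172, 67.07479095458984), 80.53767395019531) [[362.35137939453125, 199.10812377929688], [428.5135498046875, 188.08108520507812], [443.89190673828125, 280.3513488769531], [377.729736328125, 291.3783874511719]]
[ 0.53106263 -0.19590106] [0.15287955 0.2110528  0.15018838][ WARN:0@1.024] global loadsave.cpp:1063 imwrite_ Unsupported depth image for selected encoder is fallbacked to CV_8U.
```

View pics/z2.png

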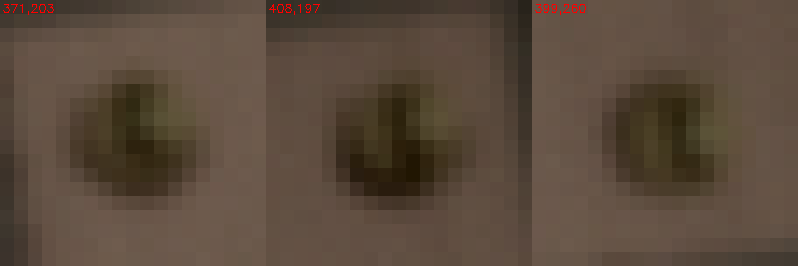

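Run:
```python
from h import *
t,e=fit([("top",z(H,.0225),np.array([[380.3,212.3],[417.1,206.4],[408.3,269.4]])),],[.5,-.2,.16]); print(t,e.round(2).tolist())
m=cv2.imread("pics/topavg.png").astype(int)
x=m[200:305,195:290]; w=((x.min(2)>120)).astype(np.uint8)
n,l,st,c=cv2.connectedComponentsWithStats(w); print([(s[4],(q+[195,200]).round(2).tolist()) for s,q in zip(st[1:],c[1:]) if s[4]>6])
```

```text
[ 0.53015791 -0.1945669   0.16479351] [[-0.21, -0.34], [0.02, 0.17], [0.19, 0.15]]
[(np.int32(55), [253.29, 222.0]), (np.int32(31), [232.71, 226.71]), (np.int32(33), [265.18, 240.82]), (np.int32(35), [233.11, 268.89])]
```

```bash
cat >> h.py <<'E'
def go(x,y,zz,head):
    s=r.observe(); A=R.from_quat(s["ee_rot"]).as_matrix(); d=A.T@(np.array([x,y,zz])-s["tool_pos"])
    h=np.arctan2(A[1,0],A[0,0]); print("shift",d.round(4).tolist(),"yaw",round((h-head+np.pi)%(2*np.pi)-np.pi,4),"head now",round(h,4),"pos",np.round(s["tool_pos"],4).tolist(),"j",np.round(s["joints"],2).tolist(),"t",s["time_s"])
E
python3 - <<'E'
from h import *
go(.53,-.15,.28,.0); go(.4973,.1681,.25,-.3912)
E
```

```text
shift [0.4581, -0.3692, 0.0239] yaw 0.3127 head now 0.3127 pos [0.2077, -0.6422, 0.3039] j [1.11, 0.43, 0.07, 1.61, -0.03, 1.11, -0.07] t 1.0
shift [0.5249, -0.6819, 0.0539] yaw 0.7039 head now 0.3127 pos [0.2077, -0.6422, 0.3039] j [1.11, 0.43, 0.07, 1.61, -0.03, 1.11, -0.07] t 1.0
```

```bash
python3 -m crank '[[[0.458,-0.369,0.024],0.31],[[0.458,-0.369,0.024],0.31],[[0.458,-0.369,0.024],0.31],[[0.458,-0.369,0.024],0.31],[[0.458,-0.369,0.024],0.31],[[0.458,-0.369,0.024],0.31],[[0.458,-0.369,0.024],0.31],[[0.458,-0.369,0.024],0.31]]' 0.5
python3 -c "
from h import *
go(.53,-.15,.28,.0); go(.4973,.1681,.25,-.3912)"
```

```text
time_s: 1.67
tool_pos: [0.3903, -0.3627, 0.2906]
ee_rot: [1.0, 0.001, 0.0, 0.0]
wrist_force: [0.5, -1.0, -1.3]
width: 0.0427
grip_force: 0.0
shift [0.1403, -0.2123, 0.0106] yaw 0.0027 head now 0.0027 pos [0.3903, -0.3627, 0.2906] j [0.64, 0.21, -0.02, 1.94, 0.0, 0.99, -0.94] t 1.6667
shift [0.1084, -0.5305, 0.0404] yaw 0.3939 head now 0.0027 pos [0.3903, -0.3627, 0.2906] j [0.64, 0.21, -0.02, 1.94, 0.0, 0.99, -0.94] t 1.6667
```

```bash
python3 -m crank '[[[0.13,-0.212,0.01],0.1],[[0.13,-0.212,0.01],0.2],[[0.13,-0.212,0.01],0.3],[[0.13,-0.212,0.01],0.39],[[0.13,-0.212,0.01],0.39],[[0.11,-0.53,0.04],0.39],[[0.11,-0.53,0.04],0.39],[[0.11,-0.53,0.04],0.39]]'
python3 -m crank '[[[-0.10,-0.25,0.03],0.0],[[-0.10,-0.25,0.03],0.0],[[-0.10,-0.25,0.03],0.0],[[-0.10,-0.25,0.03],0.0]]'
python3 -c "
from h import *
go(.4973,.1681,.15,-.3912)"
```

```text
time_s: 2.33
tool_pos: [0.4951, -0.0673, 0.2713]
ee_rot: [0.981, -0.192, 0.0, -0.0]
wrist_force: [1.4, -0.1, -0.5]
width: 0.0428
grip_force: 0.0
time_s: 2.67
tool_pos: [0.4961, 0.0983, 0.253]
ee_rot: [0.981, -0.193, 0.0, -0.0]
wrist_force: [0.6, -0.7, 0.6]
width: 0.043
grip_force: 0.0
shift [-0.0253, -0.0651, 0.103] yaw 0.0037 head now -0.3875 pos [0.4961, 0.0983, 0.253] j [-0.07, 0.22, -0.29, 2.02, 0.08, 0.91, -2.36] t 2.6667
```

```bash
python3 -m crank '[[[-0.0253,-0.0651,0.103],0.004],[[-0.0253,-0.0651,0.103],0.004],[[-0.0253,-0.0651,0.103],0.004],[[-0.0253,-0.0651,0.103],0.004],[[-0.0253,-0.0651,0.103],0.004],[[-0.0253,-0.0651,0.103],0.004]]'
python3 - <<'E'
from h import *
go(.4973,.1681,.081,-.3912)
s=r.read_camera("side");t=r.read_camera("top")
a=cv2.resize(s[230:350,220:400],(800,533),interpolation=cv2.INTER_CUBIC)[...,::-1]
cv2.imwrite("pics/g1.png",a)
E
```

```text
time_s: 3.17
tool_pos: [0.4978, 0.1659, 0.1501]
ee_rot: [0.981, -0.194, 0.0, 0.0]
wrist_force: [-0.1, -0.3, 0.6]
width: 0.0428
grip_force: 0.0
shift [-0.0013, -0.0018, 0.0691] yaw -0.0001 head now -0.3913 pos [0.4978, 0.1659, 0.1501] j [-0.2, 0.4, -0.29, 2.06, 0.17, 0.71, -2.57] t 3.1667
```

View pics/g1.png

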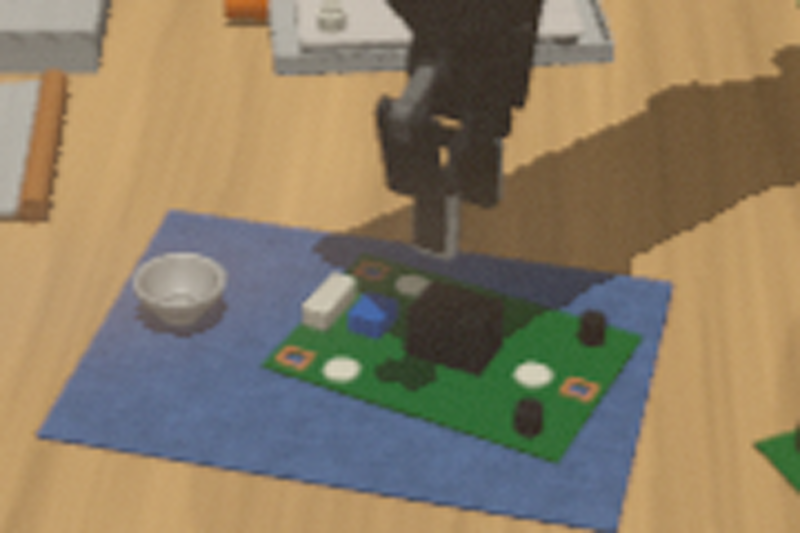

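The gripper is above the sink with its fingers straddling it, and the spots are within half a pixel of prediction in the side view. I descend and grip.

```bash
python3 -m crank '[[[-0.0013,-0.0018,0.03],0],[[-0.0013,-0.0018,0.05],0],[[-0.0013,-0.0018,0.06],0],[[-0.0013,-0.0018,0.069],0],[[-0.0013,-0.0018,0.069],0],[[-0.0013,-0.0018,0.069],0]]'
python3 -m crank '[[[0,0,0],0],[[0,0,0],0],[[0,0,0],0],[[0,0,0],0],[[0,0,0],0],[[0,0,0],0],[[0,0,0],0],[[0,0,0],0]]' 0
python3 -c "
from h import *
go(.4973,.1681,.081,-.3912)"
```

```text
time_s: 3.77
tool_pos: [0.4974, 0.1682, 0.0815]
ee_rot: [0.981, -0.195, 0.0, -0.0]
wrist_force: [-0.1, 0.0, 0.2]
width: 0.0429
grip_force: 0.0
time_s: 4.43
tool_pos: [0.4976, 0.1684, 0.0821]
ee_rot: [0.981, -0.194, 0.001, -0.0]
wrist_force: [-0.6, -1.0, 6.7]
width: 0.0273
grip_force: 59.9
shift [-0.0002, 0.0004, 0.0011] yaw -0.0003 head now -0.3915 pos [0.4976, 0.1684, 0.0821] j [-0.24, 0.51, -0.26, 2.09, 0.23, 0.57, -2.62] t 4.4333
```

```bash
python3 -m crank '[[[0,0,-0.005],0],[[0,0,-0.02],0],[[0,0,-0.05],0],[[0,0,-0.08],0],[[0,0,-0.11],0],[[0,0,-0.11],0],[[0,0,-0.11],0]]'
python3 -c "
from h import *
go(.5304,-.1950,.16,.165)"
```

```text
time_s: 5.02
tool_pos: [0.4978, 0.1685, 0.1931]
ee_rot: [0.981, -0.195, 0.002, -0.001]
wrist_force: [-0.1, -0.6, -3.5]
width: 0.0271
grip_force: 59.6
shift [0.1687, 0.3236, 0.0328] yaw -0.5566 head now -0.3916 pos [0.4978, 0.1685, 0.1931] j [-0.19, 0.33, -0.31, 2.03, 0.14, 0.8, -2.54] t 5.0167
```

```bash
python3 -m crank '[[[0.02,0.04,0],-0.07],[[0.042,0.08,0],-0.14],[[0.063,0.121,0],-0.21],[[0.084,0.162,0],-0.28],[[0.105,0.202,0.0],-0.35],[[0.126,0.242,0.0],-0.42],[[0.147,0.282,0.0],-0.49],[[0.1687,0.3236,0.0],-0.5566]]'
python3 -m crank '[[[0,0,0],0],[[0,0,0],0],[[0,0,0],0],[[0,0,0],0]]'
python3 -c "
from h import *
go(.5304,-.1950,.16,.165)"
```

```text
time_s: 5.68
tool_pos: [0.5259, -0.1657, 0.19]
ee_rot: [0.996, 0.084, -0.001, -0.0]
wrist_force: [0.8, 0.0, -1.7]
width: 0.027
grip_force: 59.6
time_s: 6.02
tool_pos: [0.5265, -0.1623, 0.1903]
ee_rot: [0.997, 0.083, -0.0, -0.0]
wrist_force: [0.4, -0.2, -2.4]
width: 0.0267
grip_force: 59.8
shift [-0.0015, 0.0329, 0.0303] yaw 0.0016 head now 0.1666 pos [0.5265, -0.1623, 0.1903] j [0.42, 0.38, -0.29, 1.97, 0.14, 0.81, -1.35] t 6.0167
```

```bash
python3 -m crank '[[[-0.001,0.0329,0.02],0.0016],[[-0.001,0.0329,0.04],0.0016],[[-0.001,0.0329,0.06],0.0016],[[-0.001,0.0329,0.06],0.0016],[[-0.001,0.0329,0.06],0.0016],[[-0.001,0.0329,0.06],0.0016]]'
python3 - <<'E'
from h import *
go(.5304,-.1950,.13,.165)
t=r.read_camera("top"); s=r.read_camera("side"); cv2.imwrite("pics/h_t.png",t[...,::-1]);cv2.imwrite("pics/h_s.png",s[...,::-1])
a=cv2.resize(t[170:310,340:480],(400,400),interpolation=cv2.INTER_CUBIC); b=cv2.resize(s[175:255,260:360],(400,320),interpolation=cv2.INTER_CUBIC)
b=cv2.copyMakeBorder(b,0,80,0,0,0); cv2.imwrite("pics/h1.png",cv2.hconcat([a,b])[...,::-1])
E
```

```text
time_s: 6.52
tool_pos: [0.5318, -0.1952, 0.1318]
ee_rot: [0.997, 0.083, 0.0, -0.0]
wrist_force: [0.8, -0.1, -1.6]
width: 0.0267
grip_force: 59.8
shift [-0.0013, -0.0005, 0.0018] yaw 0.0004 head now 0.1654 pos [0.5318, -0.1952, 0.1318] j [0.45, 0.48, -0.26, 1.97, 0.18, 0.71, -1.33] t 6.5167
```

View pics/h1.png

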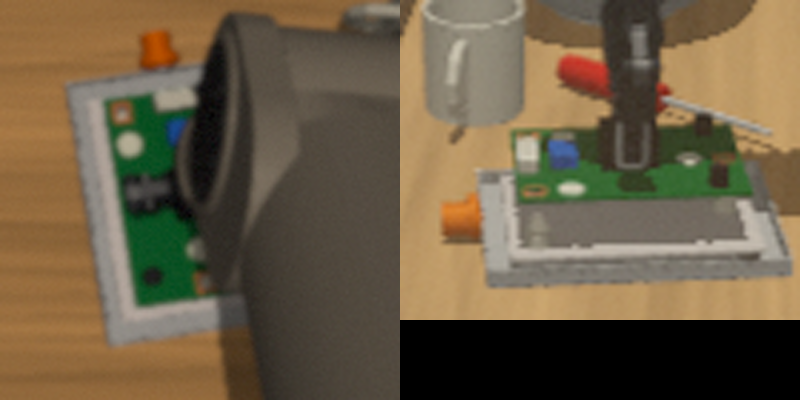

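Run:
```python
from h import *
k=140/400
zt=.0557
C=np.array([[80,55],[-80,55]])/1e3
U=np.array([[130,145],[121,112],[105,98],[138,307]])*k+[340-.33,170-.33]
t=cv2.imread("pics/h_t.png").astype(int); x=t[212:230,378:394]; w=(x.min(2)>105).astype(np.uint8)
n,l,st,c=cv2.connectedComponentsWithStats(w); print([(s[4],(q+[378,212]).round(2).tolist()) for s,q in zip(st[1:],c[1:])],U.round(1).tolist())
p,e=fit([("top",z(np.r_[S[:1],H[:1],C],zt),U)],[.53,-.195,.165]); print("board in hand (top)",p.round(4),e.round(2).tolist())
f=lambda q:np.array([[(a-400)/4+260-.4,b/4+175-.4] for a,b in q])
Us=f([(571,188),(690,158),(536,191)])
p2,e=fit([("side",z(np.r_[S[:1],S[2:],H[:1]],zt),Us)],[.53,-.195,.165]); print("side",p2.round(4),e.round(2).tolist())
s0=f([])
# side tray from initial crop: shoulder-top centres
V=np.array([[261,222],[242,107],[632,155]])/8+[262-.45,205-.45]
p3,e=fit([("side",z(H,.025),V)],[.53,-.195,.165]); print("tray side",p3.round(4),e.round(2).tolist())
```

```text
[(np.int32(49), [384.76, 220.08]), (np.int32(11), [378.27, 226.18])] [[385.2, 220.4], [382.0, 208.9], [376.4, 204.0], [388.0, 277.1]]
board in hand (top) [ 0.5328 -0.1958  0.1711] [[0.19, -0.49], [0.53, -0.13], [-0.69, 0.24], [-0.08, 0.35]]
side [ 0.5326 -0.1949  0.1626] [[0.22, 0.05], [-0.06, 0.04], [-0.15, -0.09]]
tray side [ 0.5317 -0.1947  0.1663] [[-0.31, -0.03], [0.16, 0.4], [0.15, -0.36]]
```

```bash
python3 -m crank '[[[-0.0013,0,0.004],0],[[-0.0013,0,0.008],0],[[-0.0013,0,0.012],0],[[-0.0013,0,0.012],0],[[-0.0013,0,0.012],0]]'
python3 -m crank '[[[0,0,0.002],0],[[0,0,0.004],0],[[0,0,0.004],0]]'
python3 -m crank '[[[0,0,0.001],0],[[0,0,0.002],0],[[0,0,0.002],0]]'
python3 -c "
from h import *
go(.5303,-.1950,.1095,.165)"
```

```text
time_s: 7.03
tool_pos: [0.5297, -0.1964, 0.1185]
ee_rot: [0.997, 0.082, -0.0, -0.0]
wrist_force: [1.3, -0.8, -1.6]
width: 0.027
grip_force: 59.8
time_s: 7.28
tool_pos: [0.5297, -0.1965, 0.1145]
ee_rot: [0.997, 0.082, -0.0, -0.0]
wrist_force: [-0.3, 0.3, -2.9]
width: 0.027
grip_force: 59.8
time_s: 7.53
tool_pos: [0.5298, -0.1965, 0.1127]
ee_rot: [0.997, 0.082, -0.0, -0.0]
wrist_force: [-0.0, 0.2, -1.4]
width: 0.0274
grip_force: 59.8
shift [0.0007, -0.0014, 0.0032] yaw -0.0012 head now 0.1638 pos [0.5298, -0.1965, 0.1127] j [0.44, 0.5, -0.25, 1.99, 0.19, 0.67, -1.34] t 7.5333
```

```bash
python3 -m crank '[[[0.0006,-0.0014,0],0],[[0.0006,-0.0014,0.0],0],[[0.0006,-0.0014,0.001],0],[[0.0006,-0.0014,0.001],0]]'
python3 -m crank '[[[0,0,0.001],0],[[0,0,0.002],0],[[0,0,0.002],0]]'
python3 -m crank '[[[0,0,0.001],0],[[0,0,0.001],0]]'
python3 - <<'E'
from h import *
go(.5303,-.1950,.1095,.165)
t=r.read_camera("top"); s=r.read_camera("side")
a=cv2.resize(t[170:310,340:480],(400,400),interpolation=cv2.INTER_CUBIC); b=cv2.resize(s[195:255,260:360],(400,240),interpolation=cv2.INTER_CUBIC)
b=cv2.copyMakeBorder(b,0,160,0,0,0); cv2.imwrite("pics/h2.png",cv2.hconcat([a,b])[...,::-1])
E
```

```text
time_s: 7.87
tool_pos: [0.5303, -0.1949, 0.1117]
ee_rot: [0.997, 0.082, 0.0, -0.0]
wrist_force: [-0.4, -0.4, -1.9]
width: 0.027
grip_force: 59.8
time_s: 8.12
tool_pos: [0.5303, -0.1951, 0.1097]
ee_rot: [0.997, 0.082, 0.0, 0.0]
wrist_force: [0.1, -0.9, -0.7]
width: 0.0269
grip_force: 60.1
time_s: 8.28
tool_pos: [0.5304, -0.1951, 0.1088]
ee_rot: [0.997, 0.082, 0.0, 0.0]
wrist_force: [1.0, -0.9, 0.7]
width: 0.0271
grip_force: 60.3
shift [-0.0001, -0.0001, -0.0007] yaw -0.0013 head now 0.1637 pos [0.5304, -0.1951, 0.1088] j [0.44, 0.51, -0.25, 1.99, 0.2, 0.67, -1.34] t 8.2833
```

View pics/h2.png

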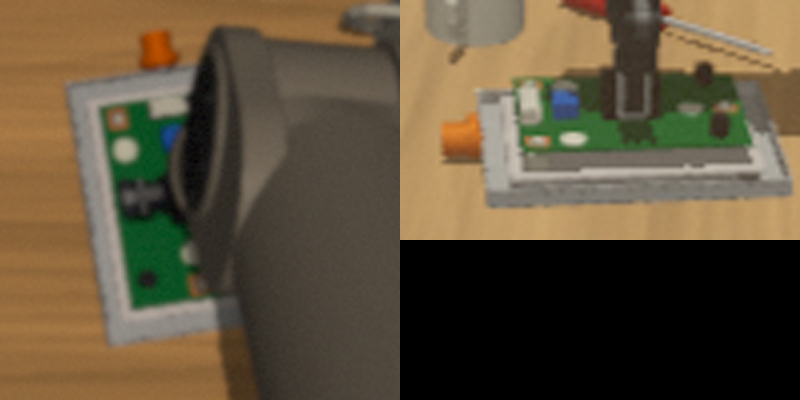

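Hole a now has a white tip inside (side px about (295,230)), and the downward load has moved from the wrist to the posts. I let go, retreat and check.

```bash
python3 -m crank '[[[0,0,0],0],[[0,0,0],0],[[0,0,0],0],[[0,0,0],0],[[0,0,0],0]]' 0.5
python3 -m crank '[[[0,0,-0.02],0],[[0,0,-0.05],0],[[0,0,-0.08],0],[[0,0.0,-0.09],0],[[0,-0.2,-0.09],0],[[0,-0.2,-0.09],0],[[0,-0.2,-0.09],0],[[0,-0.2,-0.09],0]]' 0.5
python3 -m crank '[[[0,-0.08,0],0],[[0,-0.08,0],0],[[0,-0.08,0],0],[[0,-0.08,0],0]]' 0
python3 - <<'E'
from h import *
t=r.read_camera("top"); s=r.read_camera("side");cv2.imwrite("pics/i_t.png",t[...,::-1]);cv2.imwrite("pics/i_s.png",s[...,::-1])
a=cv2.resize(t[180:300,350:460],(400,436),interpolation=cv2.INTER_CUBIC); b=cv2.resize(s[195:255,260:360],(400,240),interpolation=cv2.INTER_CUBIC)
b=cv2.copyMakeBorder(b,0,196,0,0,0); cv2.imwrite("pics/i1.png",cv2.hconcat([a,b])[...,::-1])
E
```

```text
time_s: 8.8
tool_pos: [0.5302, -0.195, 0.1088]
ee_rot: [0.997, 0.082, -0.0, -0.0]
wrist_force: [-0.1, -0.9, -0.6]
width: 0.0424
grip_force: 0.0
time_s: 9.47
tool_pos: [0.5024, -0.0291, 0.199]
ee_rot: [0.997, 0.081, 0.0, 0.0]
wrist_force: [0.3, 1.3, 0.0]
width: 0.0427
grip_force: 0.0
time_s: 9.8
tool_pos: [0.4897, 0.0506, 0.199]
ee_rot: [0.996, 0.084, 0.0, -0.0]
wrist_force: [0.2, -1.0, 1.1]
width: 0.0002
grip_force: 0.0
```

View pics/i1.png

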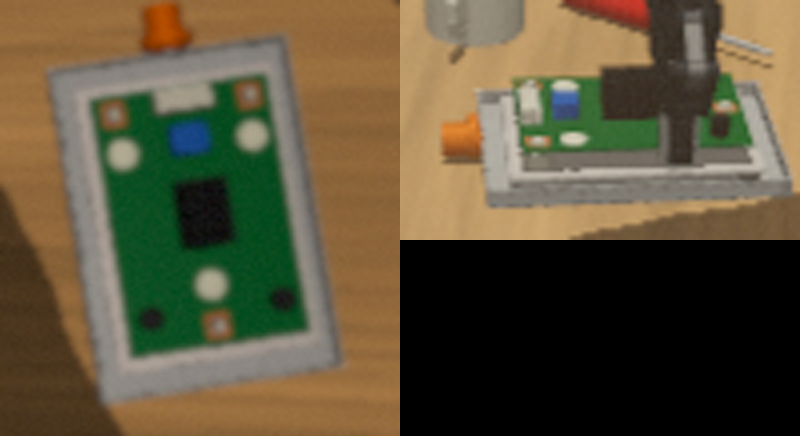

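All three holes show white post tips, and the board lies level on the barbs. Next I get the spot positions for pressing.

Run:
```python
from h import *
U=np.array([[123,155],[252,135],[211,284],[113,114],[248,95],[217,325]])*[110/400,120/436]+[350-.36,180-.36]
p,e=fit([("top",z(np.r_[S,H],.0335),U)],[.53,-.195,.165]); print(p.round(4),e.round(2).tolist())
c,s=np.cos(p[2]),np.sin(p[2]); W=S@np.array([[c,-s],[s,c]]).T+p[:2]; print(W.round(4).tolist())
for w in W: go(*w,.13,p[2])
```

```text
[ 0.5306 -0.1944  0.1671] [[-0.16, -0.22], [0.06, -0.0], [-0.1, 0.14], [-0.11, 0.1], [0.17, -0.2], [0.13, 0.16]]
[[0.5663, -0.1478], [0.5796, -0.2267], [0.4882, -0.2015]]
shift [0.0434, 0.2054, 0.0688] yaw -0.0035 head now 0.1635 pos [0.4901, 0.0478, 0.1988] j [0.11, 0.29, -0.39, 2.09, 0.15, 0.79, -1.78] t 9.9
shift [0.0436, 0.2854, 0.0688] yaw -0.0035 head now 0.1635 pos [0.4901, 0.0478, 0.1988] j [0.11, 0.29, -0.39, 2.09, 0.15, 0.79, -1.78] t 9.9
shift [-0.0425, 0.2457, 0.0688] yaw -0.0035 head now 0.1635 pos [0.4901, 0.0478, 0.1988] j [0.11, 0.29, -0.39, 2.09, 0.15, 0.79, -1.78] t 9.9
```

```bash
python3 -m crank '[[[0.0434,0.2054,0.03],0],[[0.0434,0.2054,0.03],0],[[0.0434,0.2054,0.03],0],[[0.0434,0.2054,0.03],0],[[0.0434,0.2054,0.04],0],[[0.0434,0.2054,0.068],0],[[0.0434,0.2054,0.07],0],[[0.0434,0.2054,0.07],0]]' 0
python3 -m crank '[[[0,0,0],0],[[0,0,0],0]]' 0
python3 -c "
from h import *
go(.5663,-.1478,.115,.167)"
```

```text
time_s: 10.57
tool_pos: [0.565, -0.1489, 0.1272]
ee_rot: [0.997, 0.08, -0.002, -0.0]
wrist_force: [-0.5, 0.1, 0.9]
width: -0.0001
grip_force: 0.0
time_s: 10.73
tool_pos: [0.5667, -0.1467, 0.1301]
ee_rot: [0.997, 0.082, 0.001, 0.0]
wrist_force: [-0.4, 0.2, 0.4]
width: 0.0003
grip_force: 0.0
shift [-0.0006, 0.001, 0.0151] yaw -0.0026 head now 0.1644 pos [0.5667, -0.1467, 0.1301] j [0.36, 0.51, -0.28, 1.93, 0.2, 0.73, -1.44] t 10.7333
```

```bash
python3 -m crank '[[[-0.0005,0.001,0.01],0],[[-0.0005,0.001,0.018],0],[[-0.0005,0.001,0.02],0],[[-0.0005,0.001,0.022],0],[[-0.0005,0.001,0.022],0]]' 0
for i in 1; do python3 -m crank '[[[0,0,0.001],0],[[0,0,0.001],0]]'; done
python3 -m crank '[[[0,0,0.001],0],[[0,0,0.001],0]]'
python3 -m crank '[[[0,0,0.001],0],[[0,0,0.001],0]]'
```

```text
time_s: 11.15
tool_pos: [0.5658, -0.148, 0.1064]
ee_rot: [0.997, 0.082, -0.0, -0.0]
wrist_force: [0.8, 0.4, 0.2]
width: 0.0002
grip_force: 0.0
time_s: 11.32
tool_pos: [0.5661, -0.1482, 0.1059]
ee_rot: [0.997, 0.082, 0.0, 0.0]
wrist_force: [0.3, 0.4, 0.2]
width: 0.0002
grip_force: 0.0
time_s: 11.48
tool_pos: [0.5661, -0.1482, 0.1049]
ee_rot: [0.997, 0.082, 0.0, -0.0]
wrist_force: [0.8, -0.2, 1.3]
width: -0.0
grip_force: 0.5
time_s: 11.65
tool_pos: [0.5661, -0.1483, 0.1039]
ee_rot: [0.997, 0.082, 0.0, -0.0]
wrist_force: [-0.1, 0.2, 3.3]
width: -0.0
grip_force: 1.5
```

```bash
g(){ grep -E 'tool_pos|force: \['; }; python3 -m crank '[[[0,0,0.001],0],[[0,0,0.001],0]]'|g
python3 -m crank '[[[0,0,0.001],0],[[0,0,0.001],0]]'|g
python3 -m crank '[[[0,0,0.001],0],[[0,0,0.001],0]]'|g
```

```text
tool_pos: [0.5661, -0.1483, 0.1029]
wrist_force: [-0.3, 0.0, 5.2]
tool_pos: [0.5661, -0.1483, 0.102]
wrist_force: [-1.4, 0.4, 7.4]
tool_pos: [0.5663, -0.1483, 0.1011]
wrist_force: [-1.8, 0.6, 8.1]
```

```bash
g(){ grep -E 'tool_pos|force: \['; }; python3 -m crank '[[[0,0,0.001],0],[[0,0,0.001],0]]'|g
python3 -m crank '[[[0,0,0.001],0],[[0,0,0.001],0]]'|g
python3 -m crank '[[[0,0,0.001],0],[[0,0,0.001],0]]'|g
```

```text
tool_pos: [0.5663, -0.1483, 0.1002]
wrist_force: [-2.3, 0.1, 11.3]
tool_pos: [0.5663, -0.1484, 0.0993]
wrist_force: [-2.1, 0.3, 12.2]
tool_pos: [0.5664, -0.1485, 0.0984]
wrist_force: [-1.6, -0.6, 13.9]
```

```bash
g(){ grep -E 'tool_pos|force: \['; }; python3 -m crank '[[[0,0,0.001],0],[[0,0,0.001],0]]'|g
python3 -m crank '[[[0,0,0.001],0],[[0,0,0.001],0]]'|g
```

```text
tool_pos: [0.5664, -0.1484, 0.0975]
wrist_force: [-2.4, 0.0, 15.6]
tool_pos: [0.5665, -0.1485, 0.0965]
wrist_force: [-1.3, -0.4, 11.2]
```

The force fell from 15.6 to 11.2 N, which is the click. I confirm by pushing on to 20–22 N.

```bash
g(){ grep -E 'tool_pos|force: \['; }; python3 -m crank '[[[0,0,0.001],0],[[0,0,0.002],0],[[0,0,0.002],0]]'|g
python3 -m crank '[[[0,0,0.001],0],[[0,0,0.001],0]]'|g
```

```text
tool_pos: [0.5665, -0.1485, 0.0946]
wrist_force: [-2.5, 0.8, 17.1]
tool_pos: [0.5665, -0.1486, 0.0937]
wrist_force: [-3.4, 0.8, 19.3]
```

```bash
g(){ grep -E 'tool_pos|force: \['; }; python3 -m crank '[[[0,0,0.0007],0],[[0,0,0.0007],0]]'|g
python3 -m crank '[[[0,0,-0.01],0],[[0,0,-0.03],0],[[0,0,-0.06],0],[[0,0,-0.06],0],[[0,0,-0.06],0]]'|g
python3 -c "
from h import *
go(.5796,-.2267,.11,.167)"
```

```text
tool_pos: [0.5666, -0.1486, 0.0932]
wrist_force: [-4.0, -0.4, 20.5]
tool_pos: [0.5667, -0.1485, 0.1535]
wrist_force: [-0.0, -0.3, 0.4]
shift [-0.0001, 0.0792, 0.0436] yaw -0.0034 head now 0.1636 pos [0.5667, -0.1485, 0.1535] j [0.38, 0.47, -0.29, 1.92, 0.19, 0.77, -1.43] t 13.9833
```

```bash
g(){ grep -E 'tool_pos|force: \['; }; python3 -m crank '[[[0,0.03,0],0],[[0,0.06,0],0],[[0,0.0785,0],0],[[0,0.0785,0.0],0],[[0,0.0785,0],0],[[0,0.0785,0.03],0],[[0,0.0785,0.043],0],[[0,0.0785,0.043],0]]'|g
python3 -m crank '[[[0,0,0.002],0],[[0,0,0.002],0]]'|g
python3 -c "
from h import *
go(.5796,-.2267,.11,.167)"
```

```text
tool_pos: [0.577, -0.2241, 0.1057]
wrist_force: [-0.9, 0.3, -0.2]
tool_pos: [0.5789, -0.2252, 0.1073]
wrist_force: [0.1, 0.2, 0.6]
shift [0.0004, 0.0016, -0.0027] yaw -0.0025 head now 0.1645 pos [0.5789, -0.2252, 0.1073] j [0.46, 0.58, -0.26, 1.86, 0.21, 0.73, -1.32] t 14.8167
```

```bash
g(){ grep -E 'tool_pos|force: \['; }; python3 -m crank '[[[0.0004,0.001,0.002],0],[[0.0004,0.001,0.002],0],[[0.0004,0.001,0.003],0],[[0.0004,0.001,0.003],0]]'|g
python3 -m crank '[[[0,0,0.001],0],[[0,0,0.002],0],[[0,0,0.002],0]]'|g
python3 -m crank '[[[0,0,0.001],0],[[0,0,0.002],0],[[0,0,0.002],0]]'|g
```

```text
tool_pos: [0.5796, -0.2268, 0.1046]
wrist_force: [1.1, 0.2, 0.9]
tool_pos: [0.5797, -0.2268, 0.1024]
wrist_force: [0.9, -0.8, 6.3]
tool_pos: [0.5798, -0.2268, 0.1007]
wrist_force: [-1.2, -0.7, 10.8]
```

```bash
g(){ grep -E 'tool_pos|force: \['; }; python3 -m crank '[[[0,0,0.001],0],[[0,0,0.001],0]]'|g
python3 -m crank '[[[0,0,0.001],0],[[0,0,0.001],0]]'|g
python3 -m crank '[[[0,0,0.001],0],[[0,0,0.001],0]]'|g
```

```text
tool_pos: [0.5798, -0.2269, 0.0998]
wrist_force: [-0.9, -0.8, 12.2]
tool_pos: [0.5798, -0.2269, 0.0989]
wrist_force: [-2.2, 0.5, 13.9]
tool_pos: [0.5799, -0.2268, 0.098]
wrist_force: [-2.0, 0.4, 14.9]
```

```bash
g(){ grep -E 'tool_pos|force: \['; }; python3 -m crank '[[[0,0,0.001],0],[[0,0,0.001],0]]'|g
python3 -m crank '[[[0,0,0.001],0],[[0,0,0.001],0]]'|g
```

```text
tool_pos: [0.5798, -0.2268, 0.0969]
wrist_force: [-0.9, -0.6, 11.1]
tool_pos: [0.5799, -0.2268, 0.0959]
wrist_force: [-1.3, 0.7, 13.8]
```

Spot b has clicked (14.9 to 11.1 N). I confirm it the same way.

```bash
g(){ grep -E 'tool_pos|force: \['; }; python3 -m crank '[[[0,0,0.001],0],[[0,0,0.002],0],[[0,0,0.002],0]]'|g
python3 -m crank '[[[0,0,0.001],0],[[0,0,0.001],0]]'|g
```

```text
tool_pos: [0.5799, -0.2269, 0.0942]
wrist_force: [-2.8, 0.8, 17.6]
tool_pos: [0.5799, -0.2269, 0.0933]
wrist_force: [-4.3, 1.3, 21.5]
```

```bash
g(){ grep -E 'tool_pos|force: \['; }; python3 -m crank '[[[0,0,-0.01],0],[[0,0,-0.03],0],[[0,0,-0.06],0],[[0,0,-0.07],0],[[0,0,-0.07],0]]'|g
python3 -c "
from h import *
go(.4882,-.2015,.11,.167)"
```

```text
tool_pos: [0.5805, -0.2271, 0.1649]
wrist_force: [0.5, 1.3, 0.1]
shift [-0.0871, -0.0404, 0.0545] yaw -0.0035 head now 0.1635 pos [0.5805, -0.2271, 0.1649] j [0.48, 0.51, -0.28, 1.83, 0.18, 0.83, -1.29] t 17.3167
```

```bash
g(){ grep -E 'tool_pos|force: \['; }; python3 -m crank '[[[-0.03,-0.014,0],0],[[-0.06,-0.028,0],0],[[-0.087,-0.0404,0],0],[[-0.087,-0.0404,0],0],[[-0.087,-0.0404,0],0],[[-0.087,-0.0404,0.03],0],[[-0.087,-0.0404,0.05],0],[[-0.087,-0.0404,0.052],0]]'|g
python3 -m crank '[[[0,0,0],0],[[0,0,0],0]]'|g
python3 -c "
from h import *
go(.4882,-.2015,.106,.167)"
```

```text
tool_pos: [0.4861, -0.2006, 0.1069]
wrist_force: [-1.2, 0.7, -0.9]
tool_pos: [0.4876, -0.201, 0.1105]
wrist_force: [-0.4, -0.4, -0.3]
shift [0.0005, 0.0006, 0.0045] yaw -0.003 head now 0.164 pos [0.4876, -0.201, 0.1105] j [0.49, 0.46, -0.27, 2.07, 0.2, 0.63, -1.32] t 18.15
```

```bash
g(){ grep -E 'tool_pos|force: \['; }; python3 -m crank '[[[0.0005,0.0006,0.003],0],[[0.0005,0.0006,0.005],0],[[0.0005,0.0006,0.006],0],[[0.0005,0.0006,0.006],0]]'|g
python3 -m crank '[[[0,0,0.001],0],[[0,0,0.002],0],[[0,0,0.002],0]]'|g
python3 -m crank '[[[0,0,0.001],0],[[0,0,0.002],0],[[0,0,0.002],0]]'|g
```

```text
tool_pos: [0.4876, -0.2016, 0.1043]
wrist_force: [0.5, 0.8, -0.2]
tool_pos: [0.4877, -0.2016, 0.1023]
wrist_force: [-0.3, 0.1, 3.8]
tool_pos: [0.4877, -0.2016, 0.1004]
wrist_force: [-2.2, -0.2, 9.1]
```

```bash
g(){ grep -E 'tool_pos|force: \['; }; python3 -m crank '[[[0,0,0.001],0],[[0,0,0.001],0]]'|g
python3 -m crank '[[[0,0,0.001],0],[[0,0,0.001],0]]'|g
python3 -m crank '[[[0,0,0.001],0],[[0,0,0.001],0]]'|g
```

```text
tool_pos: [0.4878, -0.2016, 0.0995]
wrist_force: [-1.8, 0.1, 10.6]
tool_pos: [0.4878, -0.2017, 0.0986]
wrist_force: [-2.7, -0.5, 11.9]
tool_pos: [0.4878, -0.2017, 0.0977]
wrist_force: [-2.4, 1.0, 13.9]
```

```bash
g(){ grep -E 'tool_pos|force: \['; }; python3 -m crank '[[[0,0,0.001],0],[[0,0,0.001],0]]'|g
python3 -m crank '[[[0,0,0.001],0],[[0,0,0.001],0]]'|g
```

```text
tool_pos: [0.4879, -0.2017, 0.0968]
wrist_force: [-3.2, 0.2, 15.3]
tool_pos: [0.4879, -0.2017, 0.0957]
wrist_force: [-1.5, -0.6, 11.4]
```

Spot c has clicked (15.3 to 11.4 N). I confirm it, then retreat.

```bash
g(){ grep -E 'tool_pos|force: \['; }; python3 -m crank '[[[0,0,0.001],0],[[0,0,0.002],0],[[0,0,0.002],0]]'|g
python3 -m crank '[[[0,0,0.001],0],[[0,0,0.001],0]]'|g
```

```text
tool_pos: [0.4879, -0.2018, 0.0938]
wrist_force: [-3.2, -0.1, 15.8]
tool_pos: [0.4879, -0.2018, 0.0929]
wrist_force: [-3.9, 0.3, 20.0]
```

```bash
g(){ grep -E 'tool_pos|force: \['; }; python3 -m crank '[[[0,0,0.001],0],[[0,0,0.001],0]]'|g
python3 -m crank '[[[0,0,-0.01],0],[[0,0,-0.03],0],[[0,0,-0.06],0],[[0,0,-0.1],0],[[0,-0.2,-0.1],0],[[0,-0.2,-0.1],0],[[0,-0.2,-0.1],0],[[0,-0.2,-0.1],0]]'|g
python3 -m crank '[[[0,-0.08,-0.1],0],[[0,-0.08,-0.1],0],[[0,-0.08,-0.1],0],[[0,-0.08,-0.1],0],[[0,-0.08,-0.1],0]]'|g
python3 - <<'E'
from h import *
print(r.observe()["time_s"])
t=r.read_camera("top"); s=r.read_camera("side")
a=cv2.resize(t[150:310,180:460],(420,240),interpolation=cv2.INTER_CUBIC); b=cv2.resize(s[195:255,265:360],(760,330)[:2],interpolation=cv2.INTER_CUBIC)
a2=cv2.resize(t[190:280,360:450],(240,240),interpolation=cv2.INTER_CUBIC)
a=cv2.copyMakeBorder(cv2.hconcat([a,a2]),0,0,0,100,0)
cv2.imwrite("pics/f.png",cv2.vconcat([a,b])[...,::-1])
E
```

```text
tool_pos: [0.4879, -0.2018, 0.092]
wrist_force: [-4.3, 0.8, 21.6]
tool_pos: [0.4596, -0.0357, 0.1915]
wrist_force: [1.8, 1.1, 0.9]
tool_pos: [0.4478, 0.0434, 0.2931]
wrist_force: [0.0, -0.5, -0.8]
21.4833
```

View pics/f.png

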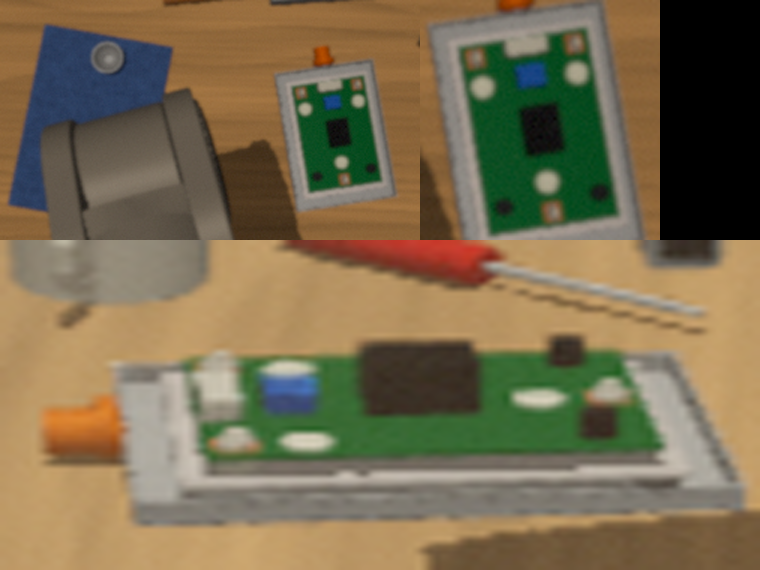

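The side view shows all three posts standing through their holes (about (294,230), (292,218) and (341,225)). The board is level and low on the shoulders, the arm is clear, and the dish is where it was.

```bash
python3 -c "
from rig import r
print(r.job_done())"
```

```text
the job is handed in; nothing more can be done
None
```

The board is back in its base, clicked down on all three standoffs with its white connector at the gland end; the highest force read while pressing was about 22 N, and I handed the job in at about 21.6 s.

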